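Stand the blue template in the holding jig

TASK

Slide the blue template straight up out of the slotted rack, lower it (do not drop it) between the open jaws of the holding jig so that it stands on edge on the jig's floor, about centred along the jaws, and let go. Then turn the jig's knob clockwise until its white pointer is on the red mark, so that the jaw closes up to the template and keeps it upright. Leave the other two templates in their slots and everything else where it is.

Things in the scene. Friction and masses are not known exactly. Their poses are not given: they have to be found in the camera images.
- rack: fixed grey rack with green ends, 200 (its x) by 180 mm (its y), 62 mm high; three slots along its y, at x = -60, 0, +60 mm, each 12 mm wide, floor 12 mm above the table. They are cut in two rows of blocks (|y| 51 to 79 mm, up to 62 mm); between the rows it is open down to the base. Which template is in which slot varies. Origin: centre of the underside
- blue_template: blue acrylic routing template: flat plate 8 mm thick (its x), 150 mm long (its y), 110 mm high (its z), six dark round spots on its faces. Origin: centre of its lower edge. At the start it stands on edge in a slot of the rack, lower edge 12 mm, upper edge 122 mm above the table. About 0.15 kg
- maple_template: pale maple routing template: flat plate 8 mm thick (its x), 150 mm long (its y), 110 mm high (its z), six dark round spots on its faces. Origin: centre of its lower edge. At the start it stands on edge in a slot of the rack, lower edge 12 mm, upper edge 122 mm above the table. Stays in the rack
- walnut_template: dark brown walnut routing template: flat plate 8 mm thick (its x), 150 mm long (its y), 110 mm high (its z), six dark round spots on its faces. Origin: centre of its lower edge. At the start it stands on edge in a slot of the rack, lower edge 12 mm, upper edge 122 mm above the table. Stays in the rack
- jig: fixed jig: grey base 200 (its x) by 190 mm (its y), 15 mm thick; two upright aluminium jaws 170 mm long along y, tops 70 mm above the table; black knob, axis at x = +55 mm, y = 0. Fixed jaw face at x = -56 mm; moving jaw face at -34 mm at knob 0, nearer by 6.5 mm per rad of knob: gap 22 mm at 0, 13.5 mm at the mark. Origin: centre of the underside
- channel (a point): centre of the floor of the channel between the open jaws, 15 mm above the table; the channel runs along its y, its x points across the channel from the fixed jaw to the moving jaw and the knob (axes as the jig's). The template stands here, its lower edge on the floor, its length along y
- knob (a joint): knob angle in rad: grows clockwise seen from above, 0 (open) to 1.6 (stop); the white pointer is on the red mark at 1.3. At the start it is between 0 and 0.6. Stays where it is left
- knob_grip (a point): on the knob's axis, 49 mm above the table: the middle of the knob's black grip bar, which is 56 mm long, 14 mm wide and spans 31 to 61 mm above the table. Its x axis runs along the bar towards the end with the white pointer line; its z is up
- knob_pointer (a point): outer end of the white pointer line, on top of the grip bar, 28 mm from the knob's axis, 61 mm above the table
- index_mark (a point): the red index mark on the jig's base, on the far side of the knob from the jaws, 37 mm from the knob's axis, 19 mm above the table
- glue_bottle: bystander: white glue bottle with an orange cap, 60 mm across, 150 mm tall. Origin: centre of its underside
- wax_tin: bystander: brass-coloured tin with a pale top, 84 mm across, 50 mm tall. Origin: centre of its underside
- hammer: bystander: hammer with a pale wooden handle lying flat, about 260 mm long along its x. Origin: underneath its middle
There are look-alikes about, which are no part of the job. Of the things shaped like the blue_template, the blue one is meant.

How it is judged (in metres and radians):
On the way, in this order (a step that is already met when the one before it is completed fails the run):
1. the blue template is lifted clear of the rack's slots (z of blue_template in the frame of rack above 0.066 m), for 0.1 s.
2. the blue template stands on the floor of the channel between the jaws, let go, with the knob still short of the mark (below 1.1 rad) (x of blue_template in the frame of channel between -0.014 and 0.014 m and y of blue_template in the frame of channel between -0.03 and 0.03 m and z of blue_template in the frame of channel between -0.004 and 0.006 m and angle between blue_template's own z axis and vertical below 0.4 rad and contact force between the fingers and blue_template below 0.05 N and value of joint knob below 1.1 rad), for 0.2 s.
At the end, for the whole second after the job is handed in: blue template at rest on the channel floor (within 6 mm; within 30 mm of centred lengthways), upright within 0.15 rad; knob within 0.12 rad of the red mark (1.18 to 1.42); other templates within 20 mm of their starts, upright within 0.1 rad; bottle, tin, hammer within 40 mm of theirs (x of blue_template in the frame of channel between -0.014 and 0.014 m and y of blue_template in the frame of channel between -0.03 and 0.03 m and z of blue_template in the frame of channel between -0.004 and 0.006 m and angle between blue_template's own z axis and vertical below 0.15 rad and value of joint knob between 1.18 and 1.42 rad and linear speed of blue_template below 0.02 m/s and angle between each of maple_template, walnut_template's own z axis and vertical below 0.1 rad and distance of each of maple_template, walnut_template from where it was at the start of the episode below 0.02 m and distance of each of glue_bottle, wax_tin, hammer from where it was at the start of the episode below 0.04 m); the robot touches nothing.
It fails at once if the blue template is dropped (moving faster than 0.6 m/s with no finger on it) (linear speed of blue_template above 0.6 m/s and contact force between the fingers and blue_template below 0.05 N).
It fails at once if another template is moved more than 30 mm (distance of any of maple_template, walnut_template from where it was at the start of the episode above 0.03 m).
It fails at once if the bottle, tin or hammer is moved more than 60 mm (distance of any of glue_bottle, wax_tin, hammer from where it was at the start of the episode above 0.06 m).
It also fails if it takes over 61 s, if anything falls off the work surface, if the arm or the gripper's body presses on something with over 40 N, if the wrist force passes 120 N, or if a joint passes its speed limit or range.

ROBOT

A 7-joint arm with a two-finger parallel gripper is mounted at the origin on the work surface. World frame = base frame: x ahead of the robot, y to its left, z up, the work surface at z = 0. Lengths are in m, angles in degrees, forces in N, time in s.
With the tool pointing down it reaches from about 0.375 to 0.925 m from the base axis. Payload 3.1 kg.
Tool frame: the origin (TCP) lies between the finger pads; the fingertips stand 11 mm ahead of it and the grasp point (between the pads) lies 8 mm behind it; z points along the fingers, y is the line along which they close (so a half turn about z gives the same grasp; the last joint's range is limited). The gripper opens to 85 mm and grips with 20 to 120 N. Pads are 22 mm wide; open, the fingers measure 114 mm over their backs; the gripper's body (76 mm by 85 mm) begins 54 mm behind the grasp point. The pads swing forward as they close: fully open they stand 13 mm farther back than shut.
Start: joints at [-5.604, 21.939, 2.515, 91.553, -1.026, 66.532, -2.859], TCP at [0.65, 0, 0.242] pointing down, gripper open.
Joint ranges: [-149.38, 149.38], [-23.57, 123.04], [-84.95, 90], [0, 143.3], [-89.99, 269.99], [3.08, 112.72], [-163.45, 163.45]. Speed limits (degrees/s): [159.86, 159.86, 180, 180, 180, 180, 180].

INTERFACE

Orientations are given as [roll, pitch, yaw] about the fixed x, y, z axes, in that order (R = Rz(yaw) Ry(pitch) Rx(roll)).
In Python, from bench import robot gives the robot as it stands.
- The arm moves only by the tool step_arm, never from a script. Its argument "targets" is a list of rows, each a list of 7 numbers: the finger opening in mm, from 0 to 85.4, then the shift along the tool's x, y, z as a fraction of full scale, then the turn, a rotation vector about the tool's x, y, z as a fraction of full scale. A call has exactly 5 rows; each row is the pose to reach, as a shift and turn from the pose commanded when the call began, along the tool's axes at that moment, turning the shorter way round; what a row does not reach only later rows make up. Full scale, the value 1, is 0.5 m for a shift and 180 degrees for a turn. A row lasts 1/12 s, in which the tool goes at most 41.7 mm and 7.16 degrees, less where a joint would pass 70% of its speed; a pose out of reach is approached as far as the arm can. A call with a number of a shift or a turn outside -1 to 1 is refused whole. A call with a gripper value outside its range is refused whole. The fingers move at their own pace and stop on an object; the grip force is fixed at half the most. Time passes only in rows, so rows that repeat a pose let the fingers close, or fill a call up. It gives the time, the measured TCP pose, the force, the opening and the grip force at its end, in the units of the state.
- robot.observe(): the state, without advancing time (a new reading comes with each control period).
- robot.snapshot(name): name is "scene" or "side" or "wrist"; returns (picture, depth): 384x512x3 uint8, red, green, blue; 384x512 float32, m along the optical axis (not along the pixel's ray), 0 where there is no reading.
- robot.camera_model(name): a dict with "fx", "fy", "cx", "cy" (pixels), "camera_from_world" (4x4, takes a point from world to camera coordinates). Camera axes: x right, y down, z forward; pixel columns grow to the right and rows downward; lengths in m; the calibration is good to about 2 mm. A picture is of the moment at which its call begins: read the wrist's pose just before it. camera_model takes no time and is no camera call; for the wrist camera it gives the pose at the moment of the call.
- robot.hand_in(): hands the job in; it is judged then, once.
The state is a dict: "clock": time; "q": joint angles; "dq": joint speeds; "effort": joint torques, N m; "tcp_pos": TCP position; "orientation": TCP orientation; "ft_force": force on the tool from outside, world axes, zero at the start; "moment": the same for the moment, N m; "gripper_width": finger opening in m; "gripper_force": force on a finger pad.
Only numpy, scipy, OpenCV 4.12 (cv2) and the standard library are available. Lean on these libraries where they do the work, as an engineer would, in place of code of your own. Each camera call takes 0.05 s, during which the arm holds its last target. There are 200 camera calls.

## Working session

There is one attempt and no reset: what is moved stays moved. The work goes in short steps, Python scripts to look and compute and a tool call to move; the robot and the scene stay as the last step left them, time stands still between calls to the robot, and variables do not carry over. Pictures are saved under pics/ and viewed, at most 10 in all, crops included, and the job is handed in when it is done.

Besides the shell and the picture viewer there is one more tool, called as name(argument=value, ...), one argument or row to a line, values as JSON. step_arm: Moves the arm, as the interface text tells. Its arguments: {"type":"object","properties":{"targets":{"type":"array"}},"required":["targets"]}

```bash
mkdir -p pics
cat > h.py <<'E'
import numpy as np, cv2
from bench import robot
def grab(n):
    m=robot.camera_model(n); p,d=robot.snapshot(n); np.savez(f'{n}.npz',p=p,d=d,T=m['camera_from_world'],k=[m['fx'],m['fy'],m['cx'],m['cy']]); return p,d,m
def load(n):
    z=np.load(f'{n}.npz'); return z['p'],z['d'],z['T'],z['k']
def ray(T,k,u,v):
    T=np.array(T);R=T[:3,:3];o=-R.T@T[:3,3];return o,R.T@np.array([(u-k[2])/k[0],(v-k[3])/k[1],1.])
def onplane(T,k,u,v,h):
    o,r=ray(T,k,u,v);return o+r*(h-o[2])/r[2]
def cloud(d,T,k):
    v,u=np.mgrid[:d.shape[0],:d.shape[1]];R=T[:3,:3];o=-R.T@T[:3,3]
    c=np.stack([(u-k[2])/k[0]*d,(v-k[3])/k[1]*d,d],-1);return c@R+o
E
python3 - <<'E'
from h import *
ps=[grab(n)[0] for n in('scene','side','wrist')]
for n,p in zip(('scene','side','wrist'),ps):
    cv2.imwrite(f'pics/{n}0.png',cv2.resize(p[:,:,::-1],(800,600)))
print(robot.observe())
E
```

```text
{'clock': 0.15, 'q': array([-5.60189187, 21.98346355,  2.51067933, 91.62948599, -1.02596206,
       66.53155368, -2.86067973]), 'dq': array([-0.01544469, -0.1808513 ,  0.11695721, -0.1857138 , -0.02332398,
       -0.07463829,  0.082029  ]), 'effort': array([ 2.19941270e-03, -4.34053266e+01,  1.02680024e+00, -2.49981201e+01,
        1.06983635e-02,  7.30535554e-03,  3.91670756e-05]), 'tcp_pos': array([6.49270617e-01, 1.42445702e-06, 2.41141076e-01]), 'orientation': array([-1.79878076e+02,  5.46468922e-03,  9.00022535e+01]), 'ft_force': array([-0.08668709,  0.71681299,  0.27742893]), 'moment': array([-0.06218634,  0.05560243, -0.0288309 ]), 'gripper_force': 0.0, 'gripper_width': 0.08596207204654023}
```

View pics/scene0.png

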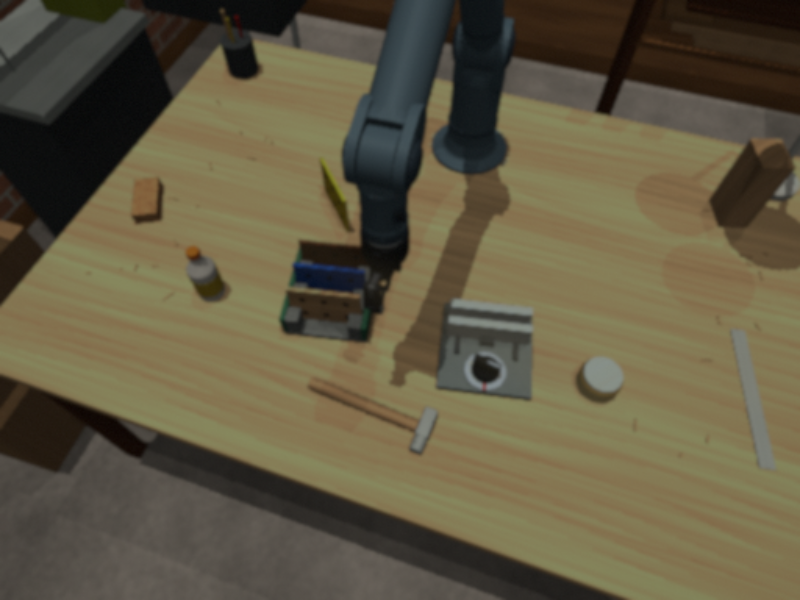

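View pics/side0.png

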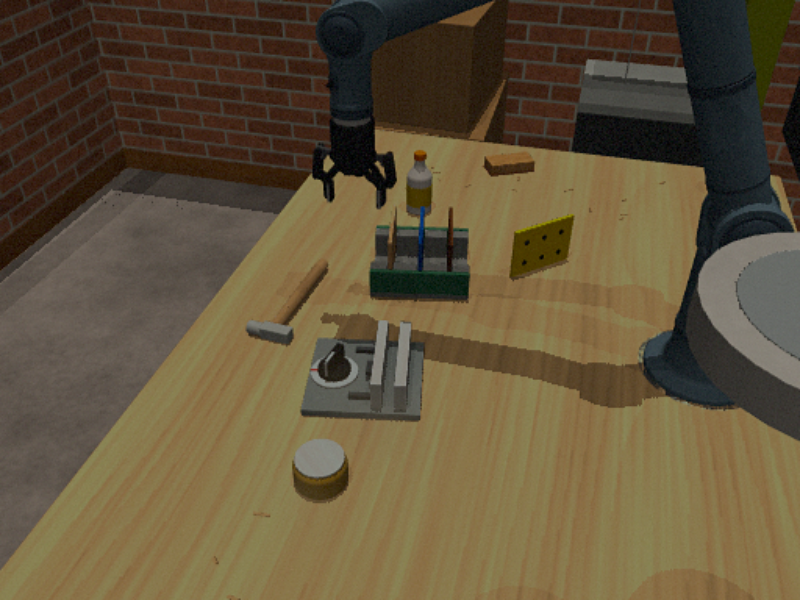

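View pics/wrist0.png

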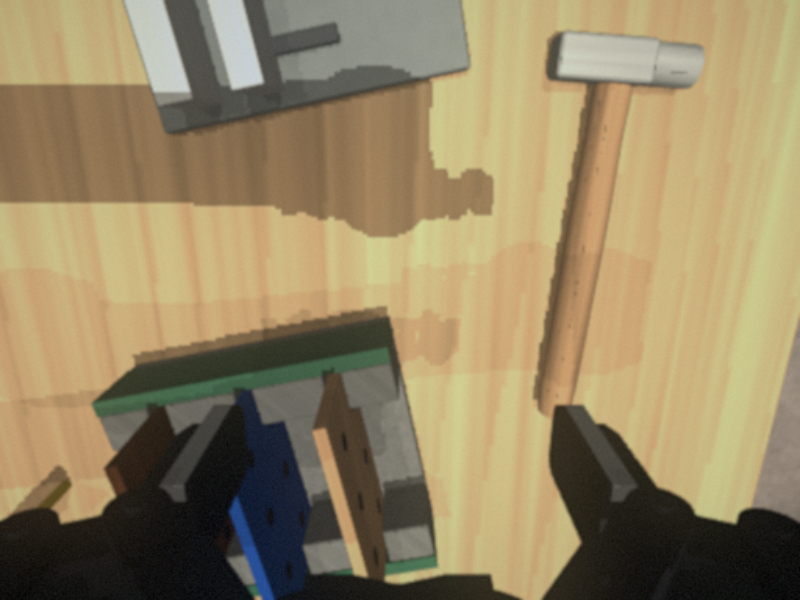

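Scene view: the blue template stands in the rack's middle slot at (330,275), with walnut behind it at (335,255) and maple in front at (325,300). The jig is at (487,350), with its knob at (487,368) and the red mark at (484,386). In the wrist view the blue template is at (265,490). Things it could be taken for: maple (325,300), walnut (335,255) and the free-standing yellow template (335,190). By the description, only the blue one is meant.

```bash
cat > m.py <<'E'
from h import *
def masks(p):
    q=cv2.cvtColor(p,cv2.COLOR_RGB2HSV);H,S,V=[q[...,i].astype(int) for i in range(3)]
    return dict(blue=(H>105)&(H<130)&(S>120)&(V>40),green=(H>65)&(H<95)&(S>80)&(V>30),red=((H<6)|(H>174))&(S>150)&(V>90))
def bx(P,lo,hi): return P[((P>lo)&(P<hi)).all(1)]
E
python3 - <<'E'
from m import *
for n in('scene','side','wrist'):
    p,d,T,k=load(n);P=cloud(d,T,k)
    for c,m in masks(p).items():
        Q=P[m&(d>0)];Q=Q[(Q[:,0]>.3)&(Q[:,0]<1)&(abs(Q[:,1])<.5)&(Q[:,2]>-.01)&(Q[:,2]<.2)]
        if len(Q)<3: print(n,c,len(Q));continue
        print(n,c,len(Q),'med',Q.round(3)[len(Q)//2],np.percentile(Q,[2,50,98],axis=0).round(4).tolist())
        if c=='blue':
            t=Q[Q[:,2]>Q[:,2].max()-.012]
            r=cv2.minAreaRect((t[:,:2]*1000).astype(np.float32));print('  top',len(t),t[:,2].mean().round(4),r)
        if c=='green':
            t=Q[Q[:,2]>.055]
            if len(t)>5:print('  top',len(t),cv2.minAreaRect((t[:,:2]*1000).astype(np.float32)))
    # jig: tops of jaws
    Q=bx(P.reshape(-1,3),[.4,.05,.062],[.9,.45,.078]);
    if len(Q)>20:print('  jaws',len(Q),cv2.minAreaRect((Q[:,:2]*1000).astype(np.float32)),np.median(Q[:,2]))
    Q=bx(P.reshape(-1,3),[.4,-.45,.062],[.9,-.05,.078]);
    if len(Q)>20:print('  jaws-',len(Q),cv2.minAreaRect((Q[:,:2]*1000).astype(np.float32)),np.median(Q[:,2]))
p=load('scene')[0][180:260,270:350];q=load('side')[0][195:275,185:280]
cv2.imwrite('pics/c1.png',np.hstack([cv2.resize(x[:,:,::-1],(400,400),interpolation=cv2.INTER_NEAREST) for x in (p,q)]))
E
```

```text
scene blue 278 med [ 0.565 -0.145  0.123] [[0.5059, -0.2261, 0.0472], [0.5694, -0.1791, 0.1143], [0.5808, -0.0959, 0.1254]]
  top 137 0.1214 ((564.15625, -158.066650390625), (9.985793113708496, 139.76637268066406), 11.409798622131348)
scene green 86 med [ 0.668 -0.223  0.064] [[0.5238, -0.2529, 0.0398], [0.622, -0.0661, 0.0622], [0.6764, -0.0561, 0.0851]]
  top 74 ((582.6119384765625, -154.2647705078125), (160.8038787841797, 174.26498413085938), 10.878055572509766)
scene red 0
  jaws 698 ((574.5255126953125, 186.05569458007812), (144.77879333496094, 170.37681579589844), 10.594454765319824) 0.06967054032247677
  jaws- 684 ((593.87451171875, -260.97174072265625), (185.44960021972656, 385.9604797363281), 12.015731811523438) 0.06568286971228271
side blue 91 med [ 0.549 -0.117  0.12 ] [[0.5436, -0.2252, 0.0623], [0.5508, -0.1117, 0.1204], [0.5761, -0.0823, 0.1245]]
  top 64 0.1212 ((559.8745727539062, -154.7635040283203), (7.4230828285217285, 151.8695831298828), 11.694844245910645)
side green 506 med [ 0.572 -0.07   0.045] [[0.4524, -0.2509, 0.0143], [0.5403, -0.0764, 0.0509], [0.6377, -0
[... 568 characters left out ...]
 0.0247], [0.5651, -0.1589, 0.0861], [0.5786, -0.1027, 0.1225]]
  top 881 0.1196 ((562.4385375976562, -159.0772705078125), (8.685311317443848, 84.97941589355469), 11.771712303161621)
wrist green 553 med [ 0.514 -0.082  0.062] [[0.5005, -0.2501, 0.0605], [0.5651, -0.0811, 0.0618], [0.6715, -0.0643, 0.0632]]
  top 553 ((583.5296630859375, -154.85256958007812), (141.93798828125, 184.89346313476562), 15.558855056762695)
wrist red 0
  jaws 3214 ((543.4031982421875, 122.3199691772461), (60.02777862548828, 51.35196304321289), 11.156876564025879) 0.06959139270740677
  jaws- 3905 ((562.0833129882812, -158.85598754882812), (199.8516082763672, 180.3140869140625), 11.630794525146484) 0.06269699575811011
```

View pics/c1.png

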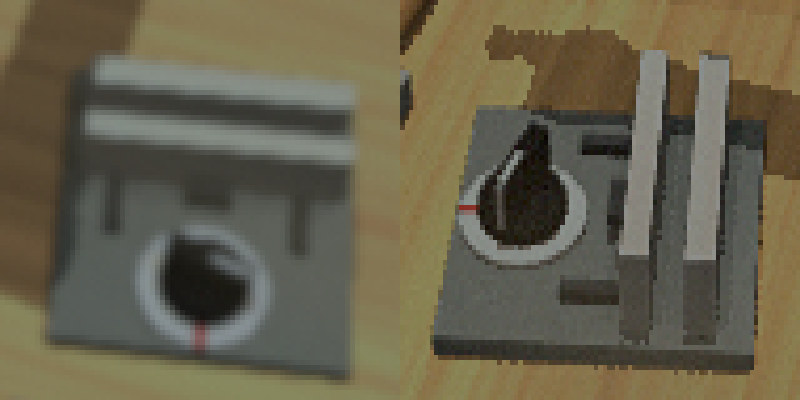

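The crop shows the jig's knob bar pointing away from the red mark, roughly to the right in the scene view, with the jaws open. Next I look at the jig from above with the wrist camera.

step_arm(
  targets=[
    [40, 0.08, -0.02, -0.04, 0, 0, -0.03],
    [40, 0.16, -0.04, -0.08, 0, 0, -0.064],
    [40, 0.24, -0.06, -0.12, 0, 0, -0.064],
    [40, 0.24, -0.06, -0.12, 0, 0, -0.064],
    [40, 0.24, -0.06, -0.12, 0, 0, -0.064],
  ],
)

```text
clock: 0.57
tcp_pos: [0.6195, 0.1277, 0.3048]
orientation: [179.7, -0.2, 102.1]
ft_force: [-0.5, 0.9, 1.2]
gripper_width: 0.0399
gripper_force: 0.0
```

Run:
```python
from m import *
o=robot.observe();print(o['tcp_pos'],o['orientation'],o['gripper_width'],o['clock'])
p,d,m=grab('wrist');p,d,T,k=load('wrist')
cv2.imwrite('pics/w1.png',cv2.resize(p[:,:,::-1],(800,600)))
P=cloud(d,T,k)
Q=bx(P.reshape(-1,3),[.4,.05,.066],[.62,.35,.076]);r=cv2.minAreaRect((Q[:,:2]*1000).astype(np.float32));print('jaws',len(Q),r,np.median(Q[:,2]))
Q=bx(P.reshape(-1,3),[.4,.05,.01],[.8,.35,.076]);print('jig',len(Q),cv2.minAreaRect((Q[:,:2]*1000).astype(np.float32)))
Q=bx(P.reshape(-1,3),[.6,.1,.055],[.75,.3,.064]);print('bar',len(Q),cv2.minAreaRect((Q[:,:2]*1000).astype(np.float32)),np.median(Q,0))
mk=masks(p)['red']&(d>0)
Q=bx(P[mk],[.4,.05,.01],[.8,.35,.03]);print('red',len(Q),Q.mean(0) if len(Q) else 0)
```

```text
[0.61945218 0.12772178 0.30478463] [179.74955737  -0.23135723 102.1063788 ] 0.03988948317522549 0.5667
jaws 6447 ((531.5595703125, 180.71771240234375), (60.22627258300781, 170.4858856201172), 11.323546409606934) 0.06971441041636905
jig 29784 ((630.449462890625, 184.61068725585938), (238.2699432373047, 352.1536560058594), 83.98580932617188)
bar 728 ((631.051025390625, 201.2248992919922), (56.91114044189453, 14.032602310180664), 80.87328338623047) [0.63090386 0.20201034 0.06080628]
red 9 [0.66583184 0.20651713 0.01934775]
```

View pics/w1.png

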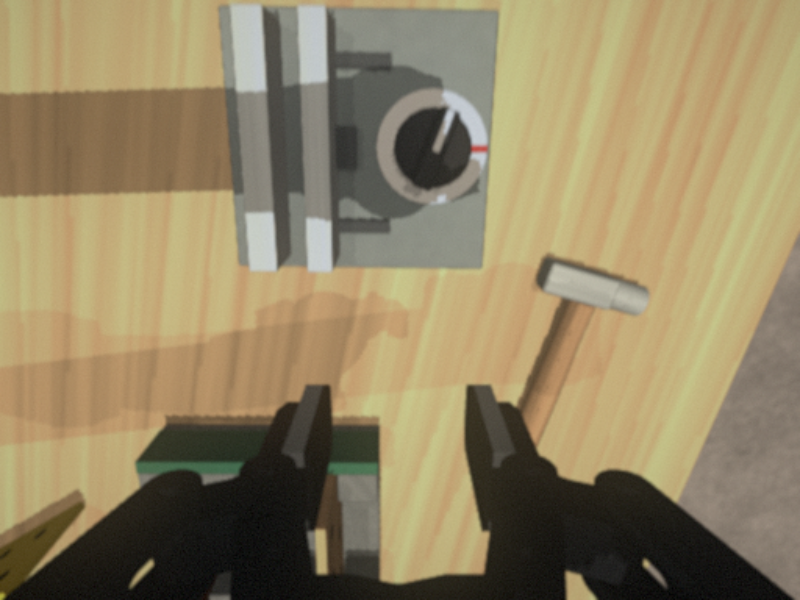

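The wrist view shows the jaw tops at (255,140) and (315,140), the knob pointer tip at (450,112) and the red mark at (480,148). The jaws' yaw is 11.3°, the knob is at about 0.09 rad, and the bar measures 57×14 mm at 61 mm height, which agrees with the text. Now to a point above the blue template.

step_arm(
  targets=[
    [40, -0.072, -0.031, 0.016, 0, 0, 0],
    [40, -0.144, -0.062, 0.032, 0, 0, 0],
    [40, -0.216, -0.093, 0.048, 0, 0, 0],
    [40, -0.288, -0.124, 0.064, 0, 0, 0],
    [40, -0.36, -0.155, 0.08, 0, 0, 0],
  ],
)

```text
clock: 1.03
tcp_pos: [0.5782, -0.0768, 0.2606]
orientation: [-179.9, 0.1, 101.3]
ft_force: [0.3, -0.9, 0.0]
gripper_width: 0.0399
gripper_force: 0.0
```

step_arm(
  targets=[
    [40, -0.06, -0.025, 0.04, 0, 0, 0],
    [40, -0.12, -0.05, 0.08, 0, 0, 0],
    [40, -0.16, -0.069, 0.12, 0, 0, 0],
    [40, -0.16, -0.069, 0.12, 0, 0, 0],
    [40, -0.16, -0.069, 0.12, 0, 0, 0],
  ],
)

```text
clock: 1.45
tcp_pos: [0.5586, -0.1618, 0.1994]
orientation: [-179.6, -0.0, 101.0]
ft_force: [0.5, 0.7, -0.3]
gripper_width: 0.04
gripper_force: 0.0
```

Run:
```python
from m import *
o=robot.observe();print(o['tcp_pos'],o['orientation'],o['gripper_width'],o['clock'])
p,d,m=grab('wrist');p,d,T,k=load('wrist');P=cloud(d,T,k)
mk=masks(p)['blue']&(d>0);Q=P[mk];t=Q[Q[:,2]>.112];print(len(Q),len(t))
if len(t)>20:print(cv2.minAreaRect((t[:,:2]*1000).astype(np.float32)),t[:,2].max())
ps,ds,ms=grab('scene');ps,ds,Ts,ks=load('scene')
Q=cloud(ds,Ts,ks)[masks(ps)['blue']&(ds>0)];Q=bx(Q,[.4,-.35,.116],[.7,0,.13])
if len(Q)>20:print('scene',len(Q),cv2.minAreaRect((Q[:,:2]*1000).astype(np.float32)))
cv2.imwrite('pics/w2.png',np.hstack([cv2.resize(p[:,:,::-1],(400,300)),cv2.resize(ps[130:220,170:290,::-1],(400,300))]))
```

```text
[ 0.55861906 -0.16182466  0.19940598] [-1.79635828e+02 -2.64680568e-02  1.01035823e+02] 0.0399760324851845 1.45
2229 2172
((562.0057373046875, -158.5447540283203), (7.002628326416016, 148.18032836914062), 11.34746265411377) 0.12392429144443379
scene 111 ((564.0026245117188, -159.54248046875), (12.162506103515625, 136.1984405517578), 10.427474021911621)
```

View pics/w2.png

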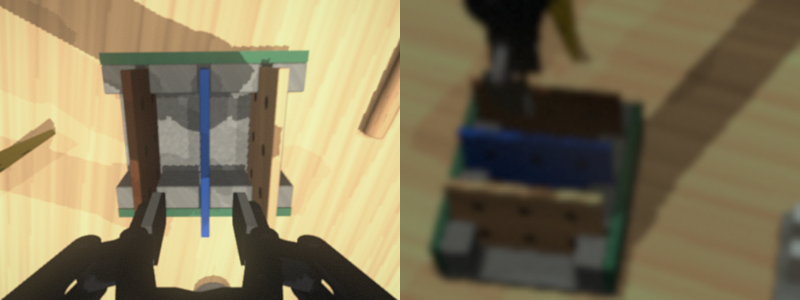

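Close check: the blue plate runs between the fingers at (205,150), walnut is at (135,140) and maple at (275,140). Its top edge is at z≈0.123, centred at (0.562, −0.159), as expected. Descending and gripping.

step_arm(
  targets=[
    [40, 0, 0, 0.06, 0, 0, 0],
    [40, 0, 0, 0.12, 0, 0, 0],
    [40, 0, 0, 0.18, 0, 0, 0],
    [40, 0, 0, 0.22, 0, 0, 0],
    [40, 0, 0, 0.22, 0, 0, 0],
  ],
)

```text
clock: 1.97
tcp_pos: [0.5594, -0.1542, 0.0882]
orientation: [-179.6, -0.2, 101.7]
ft_force: [-1.4, 1.1, -1.0]
gripper_width: 0.0401
gripper_force: 0.0
```

step_arm(
  targets=[
    [30, 0, 0, 0, 0, 0, 0],
    [20, 0, 0, 0, 0, 0, 0],
    [10, 0, 0, 0, 0, 0, 0],
    [0, 0, 0, 0, 0, 0, 0],
    [0, 0, 0, 0, 0, 0, 0],
  ],
)

```text
clock: 2.38
tcp_pos: [0.5638, -0.1573, 0.0948]
orientation: [179.8, 0.1, 101.5]
ft_force: [-1.5, 0.8, 6.7]
gripper_width: 0.0074
gripper_force: 59.2
```

step_arm(
  targets=[
    [0, 0, 0, 0, 0, 0, 0],
    [0, 0, 0, 0, 0, 0, 0],
    [0, 0, 0, 0, 0, 0, 0],
    [0, 0, 0, 0, 0, 0, 0],
    [0, 0, 0, 0, 0, 0, 0],
  ],
)

```text
clock: 2.8
tcp_pos: [0.5638, -0.1574, 0.0948]
orientation: [179.8, 0.1, 101.5]
ft_force: [-1.1, 0.4, 7.4]
gripper_width: 0.0075
gripper_force: 59.2
```

step_arm(
  targets=[
    [0, 0, 0, -0.02, 0, 0, 0],
    [0, 0, 0, -0.06, 0, 0, 0],
    [0, 0, 0, -0.1, 0, 0, 0],
    [0, 0, 0, -0.14, 0, 0, 0],
    [0, 0, 0, -0.18, 0, 0, 0],
  ],
)

```text
clock: 3.22
tcp_pos: [0.562, -0.1572, 0.1837]
orientation: [180.0, 0.0, 101.5]
ft_force: [-0.2, -0.3, -1.4]
gripper_width: 0.0071
gripper_force: 58.5
```

step_arm(
  targets=[
    [0, 0, 0, -0.03, 0, 0, 0],
    [0, 0, 0, -0.05, 0, 0, 0],
    [0, 0, 0, -0.06, 0, 0, 0],
    [0, 0, 0, -0.06, 0, 0, 0],
    [0, 0, 0, -0.06, 0, 0, 0],
  ],
)

```text
clock: 3.63
tcp_pos: [0.5617, -0.157, 0.2118]
orientation: [-180.0, -0.0, 101.5]
ft_force: [-0.1, -0.8, -2.1]
gripper_width: 0.0074
gripper_force: 58.5
```

```bash
cat > blue.py <<'E'
from m import *
o=robot.observe();t=o['tcp_pos'];print(t,o['orientation'],o['gripper_width'],o['clock'],o['ft_force'])
ya=np.radians(o['orientation'][2]);X=np.array([np.cos(ya),np.sin(ya)]);Y=np.array([np.sin(ya),-np.cos(ya)])
for n in('side','wrist','scene'):
    grab(n);p,d,T,k=load(n);Q=cloud(d,T,k)[masks(p)['blue']&(d>0)]
    Q=bx(Q,[.4,-.35,.0],[.7,.35,.4])
    if len(Q)<20: print(n,len(Q));continue
    D=Q[:,:2]-t[:2]
    print(n,len(Q),'toolx',np.percentile(D@X,[1,50,99]).round(4),'tooly',np.percentile(D@Y,[2,50,98]).round(4),'z',np.percentile(Q[:,2],[1,99]).round(4))
    a=np.linalg.eigh(np.cov((Q-Q.mean(0)).T));print('   normal',a[1][:,0].round(3),'ctr',Q.mean(0).round(4),a[0].round(6))
E
python3 blue.py
```

```text
[ 0.56171782 -0.15702874  0.21176064] [-1.79955015e+02 -2.15064465e-02  1.01519561e+02] 0.007395373051495609 3.6333 [-0.11304274 -0.7505256  -2.11499523]
side 116 toolx [-0.0627  0.0705  0.0799] tooly [-0.0048 -0.0012  0.0024] z [0.1355 0.2416]
   normal [0.979 0.204 0.001] ctr [ 0.551  -0.1099  0.2042] [5.000e-06 5.860e-04 2.325e-03]
wrist 5990 toolx [-0.0262  0.0335  0.0736] tooly [-0.0042 -0.0006  0.0031] z [0.2169 0.2395]
   normal [ 0.979  0.202 -0.014] ctr [ 0.5551 -0.1272  0.2376] [5.00e-06 2.40e-05 8.42e-04]
scene 106 toolx [-0.0696  0.0217  0.0665] tooly [-0.0005  0.0036  0.0064] z [0.1641 0.2413]
   normal [0.98  0.198 0.009] ctr [ 0.5643 -0.1519  0.2276] [3.000e-06 3.470e-04 2.211e-03]
```

step_arm(
  targets=[
    [0, 0.04, 0.005, 0, 0, 0, 0],
    [0, 0.11, 0.013, 0, 0, 0, 0],
    [0, 0.19, 0.022, 0, 0, 0, 0],
    [0, 0.27, 0.031, 0, 0, 0, 0],
    [0, 0.35, 0.04, 0, 0, 0, 0],
  ],
)

```text
clock: 4.2
tcp_pos: [0.5459, 0.0197, 0.2113]
orientation: [-179.9, -0.0, 101.5]
ft_force: [0.5, -0.3, -0.8]
gripper_width: 0.0074
gripper_force: 58.5
```

step_arm(
  targets=[
    [0, 0.08, 0.01, 0, 0, 0, 0],
    [0, 0.16, 0.02, 0, 0, 0, 0],
    [0, 0.24, 0.03, 0, 0, 0, 0],
    [0, 0.3, 0.035, 0, 0, 0, 0],
    [0, 0.325, 0.038, 0, 0, 0, 0],
  ],
)

```text
clock: 4.62
tcp_pos: [0.5306, 0.1887, 0.2114]
orientation: [-179.9, -0.2, 102.0]
ft_force: [-1.7, 0.9, -1.5]
gripper_width: 0.0071
gripper_force: 58.4
```

step_arm(
  targets=[
    [0, 0, 0, 0, 0, 0, 0],
    [0, 0, 0, 0, 0, 0, 0],
    [0, 0, 0, 0, 0, 0, 0],
    [0, 0, 0, 0, 0, 0, 0],
    [0, 0, 0, 0, 0, 0, 0],
  ],
)

```text
clock: 5.03
tcp_pos: [0.5336, 0.1786, 0.212]
orientation: [-180.0, 0.1, 101.3]
ft_force: [0.2, 1.6, -1.9]
gripper_width: 0.0075
gripper_force: 58.5
```

```bash
cat >> blue.py <<'E'
# jaws, seen in tool axes
for n in('side','wrist','scene'):
    p,d,T,k=load(n);Q=cloud(d,T,k).reshape(-1,3);mb=masks(p)['blue'].ravel();Q=Q[~mb];Q=bx(Q,[.45,.08,.064],[.6,.3,.074]);D=Q[:,:2]-t[:2]
    h,e=np.histogram(D@Y,np.arange(-.046,.046,.002));print(n,list(zip((e[:-1]*1e3).round().astype(int).tolist(),h.tolist())))
    print('  x ext',np.percentile(D@X,[1,99]).round(4))
E
python3 blue.py
python3 - <<'E'
import sys;sys.path.insert(0,'.')
from m import *
import os
a=load('wrist')[0];b=load('side')[0][150:280,170:300]
cv2.imwrite('pics/w3.png',np.hstack([cv2.resize(a[:,:,::-1],(400,300)),cv2.resize(b[:,:,::-1],(400,300))]))
E
```

```text
[0.53355908 0.17858697 0.21204737] [-1.79972489e+02  5.91037533e-02  1.01276219e+02] 0.00746751371418517 5.0333 [ 0.18536793  1.58592839 -1.89272331]
side 198 toolx [-0.0389  0.0696  0.0753] tooly [-0.0054 -0.0018  0.0025] z [0.1331 0.2423]
   normal [ 0.981  0.193 -0.013] ctr [0.5222 0.2262 0.2059] [5.000e-06 6.450e-04 1.805e-03]
wrist 5658 toolx [-0.0258  0.032   0.0731] tooly [-0.0037 -0.0002  0.0033] z [0.2377 0.2405]
   normal [0.98  0.197 0.003] ctr [0.5276 0.2074 0.2391] [5.00e-06 2.00e-05 8.76e-04]
scene 330 toolx [-0.0717  0.0281  0.0646] tooly [0.0014 0.0049 0.0073] z [0.146  0.2424]
   normal [0.981 0.194 0.005] ctr [0.5355 0.1932 0.2033] [2.000e-06 9.040e-04 1.819e-03]
side [(-46, 0), (-44, 0), (-42, 0), (-40, 0), (-38, 0), (-36, 0), (-34, 0), (-32, 27), (-30, 30), (-28, 36), (-26, 32), (-24, 30), (-22, 34), (-20, 30), (-18, 32), (-16, 30), (-14, 31), (-12, 6), (-10, 0), (-8, 0), (-6, 0), (-4, 0), (-2, 0), (0, 0), (2, 0), (4, 0), (6, 0), (8, 9), (10, 27), (12, 24), (14, 32), (16, 34), (18, 33), (20, 29), (22, 29), (24, 33), (26, 26), (28, 0), (30, 0), (32, 0), (34, 0), (3
[... 326 characters left out ...]
 0), (4, 0), (6, 0), (8, 0), (10, 374), (12, 408), (14, 410), (16, 424), (18, 414), (20, 433), (22, 437), (24, 434), (26, 433), (28, 76), (30, 0), (32, 0), (34, 0), (36, 0), (38, 0), (40, 0), (42, 0)]
  x ext [-0.0625  0.0867]
scene [(-46, 0), (-44, 0), (-42, 0), (-40, 0), (-38, 0), (-36, 0), (-34, 0), (-32, 3), (-30, 11), (-28, 28), (-26, 30), (-24, 21), (-22, 28), (-20, 25), (-18, 26), (-16, 33), (-14, 22), (-12, 42), (-10, 41), (-8, 11), (-6, 0), (-4, 0), (-2, 0), (0, 0), (2, 0), (4, 0), (6, 0), (8, 0), (10, 3), (12, 20), (14, 29), (16, 32), (18, 29), (20, 28), (22, 25), (24, 31), (26, 35), (28, 48), (30, 31), (32, 2), (34, 0), (36, 0), (38, 0), (40, 0), (42, 0)]
  x ext [-0.0832  0.0838]
```

View pics/w3.png

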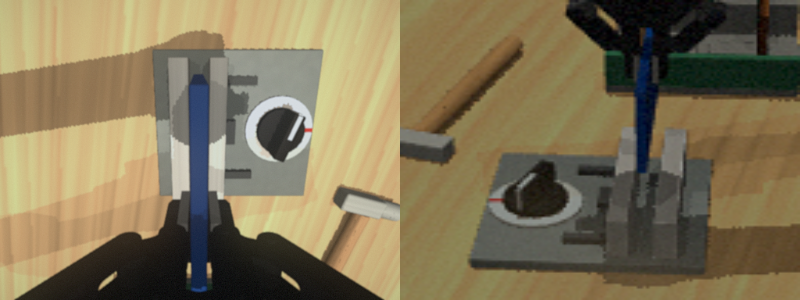

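The plate hangs at (200,190) in the wrist view, centred over the gap between the jaws to within 1 mm. Lowering.

step_arm(
  targets=[
    [0, 0, 0, 0.03, 0, 0, 0],
    [0, 0, 0, 0.07, 0, 0, 0],
    [0, 0, 0, 0.11, 0, 0, 0],
    [0, 0, 0, 0.15, 0, 0, 0],
    [0, 0, 0, 0.18, 0, 0, 0],
  ],
)

```text
clock: 5.6
tcp_pos: [0.5324, 0.1806, 0.1207]
orientation: [-179.9, 0.0, 101.5]
ft_force: [0.1, -0.2, -1.8]
gripper_width: 0.0071
gripper_force: 58.6
```

step_arm(
  targets=[
    [0, 0, 0, 0.01, 0, 0, 0],
    [0, 0, 0, 0.02, 0, 0, 0],
    [0, 0, 0, 0.03, 0, 0, 0],
    [0, 0, 0, 0.038, 0, 0, 0],
    [0, 0, 0, 0.038, 0, 0, 0],
  ],
)

```text
clock: 6.02
tcp_pos: [0.5331, 0.1814, 0.1033]
orientation: [180.0, -0.0, 101.5]
ft_force: [-0.3, 0.4, -1.3]
gripper_width: 0.0072
gripper_force: 58.5
```

step_arm(
  targets=[
    [0, 0, 0, 0.004, 0, 0, 0],
    [0, 0, 0, 0.008, 0, 0, 0],
    [0, 0, 0, 0.012, 0, 0, 0],
    [0, 0, 0, 0.015, 0, 0, 0],
    [0, 0, 0, 0.015, 0, 0, 0],
  ],
)

```text
clock: 6.43
tcp_pos: [0.5337, 0.1818, 0.0978]
orientation: [179.9, -0.0, 101.5]
ft_force: [-2.5, -0.6, 7.6]
gripper_width: 0.0075
gripper_force: 59.9
```

```bash
python3 blue.py | head -8
```

```text
[0.53373838 0.18177325 0.09781847] [ 1.79944565e+02 -4.16663606e-03  1.01525307e+02] 0.007504407423421584 6.4333 [-2.5347219  -0.63784553  7.62054418]
side 151 toolx [-0.037   0.0604  0.0753] tooly [-0.0053 -0.002   0.0025] z [0.0459 0.1289]
   normal [ 0.98   0.199 -0.02 ] ctr [0.5232 0.2245 0.1061] [5.000e-06 4.090e-04 1.427e-03]
wrist 5847 toolx [-0.0261  0.0324  0.0726] tooly [-0.0039 -0.0003  0.0034] z [0.1233 0.1262]
   normal [0.968 0.2   0.152] ctr [0.5276 0.2108 0.1248] [5.00e-06 5.00e-06 8.12e-04]
scene 86 toolx [-0.0705  0.0219  0.0617] tooly [0.0004 0.0046 0.007 ] z [0.091  0.1291]
   normal [0.98  0.198 0.028] ctr [0.5382 0.1816 0.1216] [3.000e-06 5.100e-05 1.965e-03]
side [(-46, 0), (-44, 0), (-42, 0), (-40, 0), (-38, 0), (-36, 0), (-34, 10), (-32, 29), (-30, 30), (-28, 28), (-26, 29), (-24, 31), (-22, 26), (-20, 28), (-18, 26), (-16, 22), (-14, 15), (-12, 0), (-10, 0), (-8, 0), (-6, 6), (-4, 0), (-2, 0), (0, 1), (2, 0), (4, 0), (6, 0), (8, 16), (10, 18), (12, 23), (14, 21), (16, 21), (18, 19), (20, 27), (22, 25), (24, 31), (26, 13), (28, 0), (30, 0), (32, 0), (34, 0), (36, 0), (38, 0), (40, 0), (42, 0)]
```

The plate rests on the floor (about 9 N taken up, top edge at 0.125). Releasing, then going up.

step_arm(
  targets=[
    [10, 0, 0, 0, 0, 0, 0],
    [14, 0, 0, 0, 0, 0, 0],
    [20, 0, 0, 0, 0, 0, 0],
    [30, 0, 0, 0, 0, 0, 0],
    [40, 0, 0, 0, 0, 0, 0],
  ],
)

```text
clock: 7.0
tcp_pos: [0.5329, 0.1813, 0.0956]
orientation: [-180.0, 0.0, 101.5]
ft_force: [0.2, -0.7, 0.1]
gripper_width: 0.0394
gripper_force: 0.0
```

step_arm(
  targets=[
    [40, 0, 0, 0, 0, 0, 0],
    [40, 0, 0, 0, 0, 0, 0],
    [40, 0, 0, 0, 0, 0, 0],
    [40, 0, 0, 0, 0, 0, 0],
    [40, 0, 0, 0, 0, 0, 0],
  ],
)

```text
clock: 7.42
tcp_pos: [0.533, 0.1814, 0.0958]
orientation: [-180.0, -0.0, 101.5]
ft_force: [-1.3, -0.6, -0.7]
gripper_width: 0.04
gripper_force: 0.0
```

step_arm(
  targets=[
    [40, 0, 0, -0.04, 0, 0, 0],
    [40, 0, 0, -0.08, 0, 0, 0],
    [40, 0, 0, -0.14, 0, 0, 0],
    [40, 0, 0, -0.2, 0, 0, 0],
    [40, 0, 0, -0.2, 0, 0, 0],
  ],
)

```text
clock: 7.83
tcp_pos: [0.5374, 0.1832, 0.2028]
orientation: [179.3, -0.1, 101.5]
ft_force: [1.4, 1.6, 1.3]
gripper_width: 0.04
gripper_force: 0.0
```

```bash
python3 blue.py | head -8;python3 - <<'E'
import sys;sys.path.insert(0,'.')
from m import *
p,d,T,k=load('wrist');P=cloud(d,T,k)
Q=bx(P.reshape(-1,3),[.6,.1,.055],[.75,.3,.064]);print('bar',len(Q),cv2.minAreaRect((Q[:,:2]*1000).astype(np.float32)),np.median(Q,0))
a=p;b=load('side')[0][150:280,170:300]
cv2.imwrite('pics/w4.png',np.hstack([cv2.resize(a[:,:,::-1],(400,300)),cv2.resize(b[:,:,::-1],(400,300))]))
E
```

```text
[0.53743721 0.18316097 0.20276477] [ 1.79271543e+02 -1.26873518e-01  1.01514028e+02] 0.04000288820559009 7.8333 [1.37629511 1.57088785 1.25744664]
side 172 toolx [-0.0696  0.037   0.0739] tooly [-0.0088 -0.0059 -0.0013] z [0.056  0.1291]
   normal [ 0.98   0.196 -0.023] ctr [0.5267 0.2076 0.112 ] [5.000e-06 3.390e-04 2.315e-03]
wrist 1828 toolx [-0.0725  0.02    0.0715] tooly [-0.0068 -0.0038 -0.0007] z [0.1233 0.1263]
   normal [0.002 0.001 1.   ] ctr [0.5318 0.192  0.1248] [0.000e+00 3.000e-06 1.918e-03]
scene 155 toolx [-0.0718  0.0078  0.0607] tooly [-0.0035  0.0005  0.0031] z [0.0854 0.1285]
   normal [0.981 0.191 0.022] ctr [0.5375 0.1843 0.1173] [2.000e-06 9.200e-05 1.159e-03]
side [(-46, 0), (-44, 0), (-42, 0), (-40, 0), (-38, 10), (-36, 31), (-34, 34), (-32, 30), (-30, 32), (-28, 29), (-26, 31), (-24, 29), (-22, 34), (-20, 29), (-18, 24), (-16, 0), (-14, 0), (-12, 0), (-10, 7), (-8, 0), (-6, 0), (-4, 1), (-2, 1), (0, 0), (2, 0), (4, 20), (6, 35), (8, 30), (10, 32), (12, 32), (14, 31), (16, 33), (18, 33), (20, 30), (22, 16), (24, 0), (26, 0), (28, 0), (30, 0), (32, 0), (34, 0), (36, 0), (38, 0), (40, 0), (42, 0)]
bar 1188 ((630.7225341796875, 201.44688415527344), (57.386436462402344, 14.58519458770752), 80.73572540283203) [0.62975607 0.20282942 0.06069268]
```

View pics/w4.png

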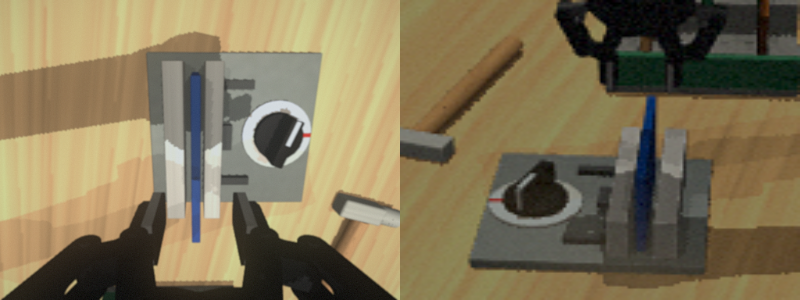

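Wrist view: the plate stands on its own, upright, at (196,155) between the jaws, with the knob bar at (280,138) unchanged. Moving over the knob.

step_arm(
  targets=[
    [40, 0, 0.06, 0, 0, 0, 0.035],
    [40, 0, 0.12, 0, 0, 0, 0.07],
    [40, 0, 0.18, 0, 0, 0, 0.1],
    [40, 0, 0.2, 0, 0, 0, 0.115],
    [40, 0, 0.2, 0, 0, 0, 0.115],
  ],
)

```text
clock: 8.4
tcp_pos: [0.6321, 0.2011, 0.193]
orientation: [-179.9, 0.1, 80.7]
ft_force: [0.1, 0.1, -0.2]
gripper_width: 0.0401
gripper_force: 0.0
```

step_arm(
  targets=[
    [40, 0, 0, 0.05, 0, 0, 0],
    [40, 0, 0, 0.11, 0, 0, 0],
    [40, 0, 0, 0.16, 0, 0, 0],
    [40, 0, 0, 0.18, 0, 0, 0],
    [40, 0, 0, 0.18, 0, 0, 0],
  ],
)

```text
clock: 8.82
tcp_pos: [0.6263, 0.1999, 0.1007]
orientation: [-179.5, 0.3, 80.9]
ft_force: [-1.3, -1.0, -0.1]
gripper_width: 0.0399
gripper_force: 0.0
```

Run:
```python
from m import *
o=robot.observe();t=o['tcp_pos'];print(t,o['orientation'],o['q'],o['clock'])
for n in('side','scene'):
    grab(n);p,d,T,k=load(n);P=cloud(d,T,k)
    Q=bx(P.reshape(-1,3),[.59,.15,.055],[.68,.25,.064]);print('bar',len(Q),cv2.minAreaRect((Q[:,:2]*1000).astype(np.float32)) if len(Q)>4 else 0)
```

```text
[0.62629657 0.19990014 0.10066727] [-179.46012269    0.29599287   80.89116936] [-20.09615406  31.45054489  -1.56335563  95.74655315   0.99134254
  53.43194575 -31.13946744] 8.8167
bar 85 ((629.96630859375, 202.04087829589844), (59.8392219543457, 15.156230926513672), 78.74391174316406)
bar 45 ((634.0729370117188, 198.5996551513672), (56.69420623779297, 15.472142219543457), 81.679443359375)
```

step_arm(
  targets=[
    [40, 0, 0, 0.03, 0, 0, 0],
    [40, 0, 0, 0.06, 0, 0, 0],
    [40, 0, 0, 0.09, 0, 0, 0],
    [40, 0, 0, 0.117, 0, 0, 0],
    [40, 0, 0, 0.117, 0, 0, 0],
  ],
)

```text
clock: 9.33
tcp_pos: [0.6281, 0.2004, 0.0434]
orientation: [-179.7, 0.2, 80.8]
ft_force: [-0.9, -0.1, -0.8]
gripper_width: 0.04
gripper_force: 0.0
```

step_arm(
  targets=[
    [30, 0, 0, 0, 0, 0, 0],
    [20, 0, 0, 0, 0, 0, 0],
    [10, 0, 0, 0, 0, 0, 0],
    [0, 0, 0, 0, 0, 0, 0],
    [0, 0, 0, 0, 0, 0, 0],
  ],
)

```text
clock: 9.75
tcp_pos: [0.6314, 0.2016, 0.0481]
orientation: [179.9, -0.0, 80.8]
ft_force: [-1.2, 0.2, 1.1]
gripper_width: 0.0128
gripper_force: 60.7
```

step_arm(
  targets=[
    [0, 0, 0, 0, 0, 0, 0],
    [0, 0, 0, 0, 0, 0, 0],
    [0, 0, 0, 0, 0, 0, 0],
    [0, 0, 0, 0, 0, 0, 0],
    [0, 0, 0, 0, 0, 0, 0],
  ],
)

```text
clock: 10.17
tcp_pos: [0.6314, 0.2017, 0.0481]
orientation: [180.0, -0.0, 80.8]
ft_force: [-2.7, -0.3, 5.0]
gripper_width: 0.0129
gripper_force: 61.2
```

step_arm(
  targets=[
    [0, 0, 0, 0, 0, 0, 0.03],
    [0, 0, 0, 0, 0, 0, 0.06],
    [0, 0, 0, 0, 0, 0, 0.09],
    [0, 0, 0, 0, 0, 0, 0.12],
    [0, 0, 0, 0, 0, 0, 0.15],
  ],
)

```text
clock: 10.58
tcp_pos: [0.6316, 0.2015, 0.0481]
orientation: [180.0, -0.1, 53.6]
ft_force: [-2.1, 0.3, 3.4]
gripper_width: 0.0128
gripper_force: 61.3
```

step_arm(
  targets=[
    [0, 0, 0, 0, 0, 0, 0.03],
    [0, 0, 0, 0, 0, 0, 0.06],
    [0, 0, 0, 0, 0, 0, 0.09],
    [0, 0, 0, 0, 0, 0, 0.12],
    [0, 0, 0, 0, 0, 0, 0.15],
  ],
)

```text
clock: 11.0
tcp_pos: [0.6317, 0.2013, 0.0481]
orientation: [180.0, -0.1, 26.6]
ft_force: [-1.3, -1.3, 4.5]
gripper_width: 0.0129
gripper_force: 61.3
```

step_arm(
  targets=[
    [0, 0, 0, 0, 0, 0, 0.03],
    [0, 0, 0, 0, 0, 0, 0.06],
    [0, 0, 0, 0, 0, 0, 0.086],
    [0, 0, 0, 0, 0, 0, 0.086],
    [0, 0, 0, 0, 0, 0, 0.086],
  ],
)

```text
clock: 11.42
tcp_pos: [0.6317, 0.2012, 0.0481]
orientation: [180.0, -0.1, 11.3]
ft_force: [-1.5, 0.5, 4.0]
gripper_width: 0.0131
gripper_force: 61.3
```

Run:
```python
from m import *
o=robot.observe();t=o['tcp_pos'];print(t,o['orientation'],o['moment'],o['clock'])
for n in('side','scene'):
    grab(n);p,d,T,k=load(n);P=cloud(d,T,k)
    Q=bx(P.reshape(-1,3),[.59,.15,.055],[.68,.25,.064]);print('bar',len(Q),cv2.minAreaRect((Q[:,:2]*1000).astype(np.float32)) if len(Q)>4 else 0)
    Q=bx(P[masks(p)['blue']&(d>0)],[.4,.05,.03],[.7,.3,.2]);print('blue',len(Q),Q[:,2].max(),np.linalg.eigh(np.cov(Q.T))[1][:,0])
```

```text
[0.63174499 0.20124604 0.0480922 ] [ 1.79975708e+02 -8.03556021e-02  1.13225308e+01] [-0.18263751  0.27473299 -0.02813474] 11.4167
bar 58 ((629.044189453125, 208.39480590820312), (56.01812744140625, 27.40580177307129), 10.424294471740723)
blue 185 0.12958349371115607 [ 0.98231116  0.18649098 -0.01690855]
bar 63 ((640.5974731445312, 199.84669494628906), (39.611488342285156, 32.23717498779297), 44.69144821166992)
blue 42 0.12870248896288372 [0.97954938 0.18495295 0.07921759]
```

Knob turned to the mark. Releasing, rising and checking.

step_arm(
  targets=[
    [18, 0, 0, 0, 0, 0, 0],
    [25, 0, 0, 0, 0, 0, 0],
    [40, 0, 0, 0, 0, 0, 0],
    [40, 0, 0, 0, 0, 0, 0],
    [40, 0, 0, 0, 0, 0, 0],
  ],
)

```text
clock: 11.93
tcp_pos: [0.6307, 0.2013, 0.0468]
orientation: [180.0, 0.0, 11.3]
ft_force: [0.2, -0.2, 0.4]
gripper_width: 0.0398
gripper_force: 0.0
```

step_arm(
  targets=[
    [40, 0, 0, -0.05, 0, 0, 0],
    [40, 0, 0, -0.12, 0, 0, 0],
    [40, 0, 0, -0.2, 0, 0, 0],
    [40, 0, 0, -0.28, 0, 0, 0],
    [40, 0, 0, -0.34, 0, 0, 0],
  ],
)

```text
clock: 12.35
tcp_pos: [0.6321, 0.2015, 0.221]
orientation: [-180.0, -0.2, 11.3]
ft_force: [1.2, 0.6, 0.3]
gripper_width: 0.0402
gripper_force: 0.0
```

step_arm(
  targets=[
    [40, -0.05, 0.05, -0.06, 0, 0, 0],
    [40, -0.1, 0.1, -0.1, 0, 0, 0],
    [40, -0.12, 0.12, -0.14, 0, 0, 0],
    [40, -0.12, 0.12, -0.14, 0, 0, 0],
    [40, -0.12, 0.12, -0.14, 0, 0, 0],
  ],
)

```text
clock: 12.77
tcp_pos: [0.5848, 0.1293, 0.2895]
orientation: [-179.9, -0.3, 11.2]
ft_force: [-0.6, 1.0, 0.2]
gripper_width: 0.0401
gripper_force: 0.0
```

Run:
```python
from m import *
o=robot.observe();t=o['tcp_pos'];print(t,o['orientation'],o['clock'])
for n in('side','scene','wrist'):
    grab(n);p,d,T,k=load(n);P=cloud(d,T,k)
    Q=bx(P.reshape(-1,3),[.59,.15,.055],[.68,.25,.064]);print(n,'bar',len(Q),cv2.minAreaRect((Q[:,:2]*1000).astype(np.float32)) if len(Q)>4 else 0)
    Q=bx(P[masks(p)['blue']&(d>0)],[.4,.05,.03],[.7,.3,.2])
    if len(Q)>9:
        print('blue',len(Q),Q[:,2].max(),np.linalg.eigh(np.cov(Q.T))[1][:,0])
        t=Q[Q[:,2]>.115];print('  top',cv2.minAreaRect((t[:,:2]*1000).astype(np.float32)))
b=load('side')[0];a=load('wrist')[0]
cv2.imwrite('pics/w5.png',np.hstack([cv2.resize(a[:,:,::-1],(400,300)),cv2.resize(b[120:280,160:330,::-1],(400,376))[:300]]))
```

```text
[0.58479881 0.12928607 0.2895088 ] [-179.93523288   -0.25427444   11.17132652] 12.7667
side bar 99 ((629.9600830078125, 200.70498657226562), (55.65589904785156, 19.903034210205078), 7.962306499481201)
blue 166 0.12885669239536623 [ 0.98149459  0.19112089 -0.01188166]
  top ((530.56005859375, 182.04620361328125), (8.051899909973145, 148.9689483642578), 11.469635963439941)
scene bar 72 ((634.8704223632812, 197.3365936279297), (56.07974624633789, 12.655240058898926), 13.398003578186035)
blue 179 0.12828595940049892 [0.98085871 0.19255892 0.02893528]
  top ((536.641845703125, 177.92605590820312), (7.616733074188232, 137.699951171875), 11.873435974121094)
wrist bar 804 ((631.6160888671875, 200.70565795898438), (56.2984504699707, 14.216930389404297), 11.37495231628418)
blue 832 0.126681127649464 [0.97352105 0.19804451 0.11417152]
  top ((532.3961791992188, 179.63809204101562), (6.855310440063477, 147.2190704345703), 11.23865032196045)
```

View pics/w5.png

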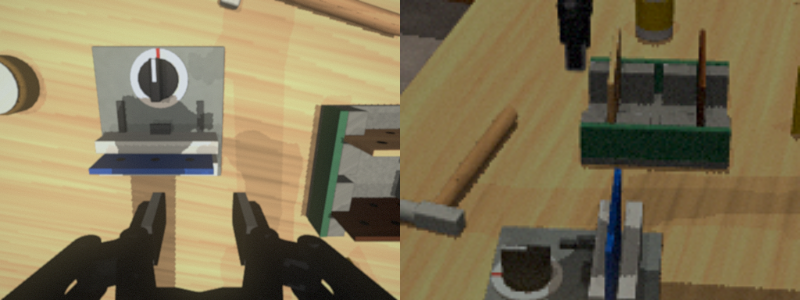

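The pointer (154,68) lines up with the red mark (157,52). The plate is upright in the jig, and maple and walnut are still in their slots. Handing in.

```bash
python3 -c "
from bench import robot
print(robot.hand_in())"
```

```text
the job is handed in; nothing more can be done
None
```

The job is handed in, with no verdict shown: the blue template stands upright in the jig, the knob is on the red mark (about 1.30 rad by my measurement), and the other two templates are still in their slots.

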